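# Hold a model house wall plumb with a square

### The arm

A 6-joint arm with a two-finger parallel gripper is mounted at the origin on the work surface. World frame = base frame: x ahead of the robot, y to its left, z up, the work surface at z = 0. Lengths are in m, angles in rad, forces in N, time in s.
With the tool pointing down it reaches from about 0.25 to 0.775 m from the base axis. Payload 4 kg.
Tool frame: the origin (TCP) lies between the finger pads; the fingertips stand 14 mm ahead of it and the grasp point (between the pads) lies 5 mm behind it; x points along the fingers, y is the direction in which the jaws open and shut, and the axes are right-handed (so a half turn about x gives the same grasp; the last joint's range is limited). The gripper opens to 94 mm and grips with 3 to 60 N. Pads are 16 mm wide; open, the fingers measure 119 mm over their backs; the gripper's body (75 mm by 177 mm) begins 78 mm behind the grasp point.
Start: joints at [-1.323, 0.087, 1.371, -0, 1.684, -0.103], TCP at [0.189, -0.517, 0.22] pointing down, gripper open.
Joint ranges: [-3.1, 3.1], [-0.76, 2.03], [0.27, 2.55], [-1.08, 4.22], [0.17, 2.65], [-2.57, 2.57]. Speed limits (rad/s): [2.79, 2.79, 3.14, 3.14, 3.14, 3.14].

### API

Orientations are given as a unit quaternion [x, y, z, w].
In Python, from rig import * gives the robot as it stands.
- The arm moves only by the tool drive_tool, never from a script. Its argument "moves" is a list of rows, each a list of 3 entries, a list of its own where there are three numbers: the closure in counts, from 0 (fully open) to 255 (shut), then the shift along the tool's x, y, z in m, then the turn, a rotation vector about the tool's x, y, z in degrees. In form: [[hand, [x, y, z], [wx, wy, wz]], ...]. A call has 1 to 10 rows; each row shifts and turns the commanded pose from where the row before left it, along the tool's axes as they then stand; what a row does not reach is not made up. A row lasts 1/12 s, in which the tool goes at most 41.7 mm and 7.16 degrees, less where a joint would pass 70% of its speed; a pose out of reach is approached as far as the arm can. A call is refused whole if a number of a shift passes 0.0417 or a number of a turn 7.16, either way. A call with a gripper value outside its range is refused whole. The fingers move at their own pace and stop on an object; the grip force is fixed at half the most. Time passes only in rows, so rows that do not move let the fingers close. It gives the time, the measured TCP pose, the force and the opening at its end, in the units of the state.
- read_state(): the state, without advancing time (a new reading comes with each control period).
- read_camera(name): name is "scene" or "side" or "wrist"; returns the picture (400x640x3 uint8, red, green, blue); there is no depth.
- calibration(name): a dict with "camera_matrix" (3x3 intrinsics, pixels), "view" (4x4, takes a point from world to camera coordinates). Camera axes: x right, y down, z forward; pixel columns grow to the right and rows downward; lengths in m; the calibration is good to about 2 mm. A picture is of the moment at which its call begins: read the wrist's pose just before it. calibration takes no time and is no camera call; for the wrist camera it gives the pose at the moment of the call.
- finish_job(): hands the job in, once; it reports no verdict.
Trained networks look in the newest picture that a camera, given by its name, has taken for a name from the list of things; names that differ only in an ending like _2 or _b are one class to them, and where a whole thing is asked for, a point or a joint stands for the part that bears it (a point fixed in the world has none). Each returns a list of dicts, best first, with "conf" (0 to 1); they miss things now and then, are a little off and sometimes report something else, mostly with a low value. They report only what shows in the picture. A call takes as long as a camera call. They do not tell look-alikes from the thing itself.
- look_for(camera, query): "position" ([x, y, z] in m, in world coordinates, good to about 4 mm: the middle of the surface that is visible of it).
The state is a dict: "clock": time; "joints": joint angles; "qd": joint speeds; "joint_torque": joint torques, N m; "eef_pos": TCP position; "tcp_rot": TCP orientation; "ft_force": force on the tool from outside, world axes, zero at the start; "ft_torque": the same for the moment, N m; "finger_gap": finger opening in m.
Only numpy, scipy, OpenCV 4.12 (cv2) and the standard library are available. Lean on these libraries where they do the work, as an engineer would, in place of code of your own. Each camera call takes 0.05 s, during which the arm holds its last target.

### The job

The freshly glued wall of the model house leans in over its baseboard. Take the steel square by its red grip out of the tool caddy, and press it into the corner between baseboard and wall until its foot sits flat on the board and its upright face is flush against the wall, so that the wall stands plumb. Push the wall only with the square, leave everything else where it stands, and finish while still gripping the square and pressing it into the corner: do not let go.

Things in the scene. Friction and masses are not known exactly. Their poses are not given: they have to be found in the camera images.
- square_grip (a point): Centre of the red plastic grip block of the steel square (loose, about 0.2 kg), which stands upright in one of the caddy's three compartments. The grip block is 26 mm thick (along the square's x), 28 mm long (along y) and rises from 14 to 60 mm above the square's underside; this point is 37 mm above the underside. Close the fingers along the square's x. Axes as for square.
- square: The L-shaped steel square; origin at the underside, straight below the grip centre. Foot: 100 mm long along y (from -50 to +50 mm), 30 mm thick along x, 14 mm high. Upright blade: 14 mm of y (from +36 to +50 mm), 30 mm thick, 85 mm high. The two true faces are the underside (z = 0) and the blade's outer face (y = +50 mm). 22 mm lie free between blade and red grip.
- square_heel (a point): The outer corner edge of the square, where its two true faces meet: at y = +50 mm, z = 0 of the square, mid-thickness; axes as for square.
- wall: Brick-red model wall, 160 mm long (x), 8 mm thick (y 0 to +8), 70 mm high. Inner face y = 0. Origin: middle of its lower inner edge, which is fixed; the wall tilts about it. z runs up the wall: at the start it leans 0.14 to 0.26 rad to -y, over the board. Middle 70 mm solid, a window either side. Springy glue: about 4 N at the top edge pushes it plumb; let go, it sags in again; it can go past plumb.
- corner (a point): The corner line to fill: middle of the wall's lower inner edge, on the baseboard's top surface (12 mm above the table). Fixed to the board: x along the wall, +y across the board into the wall, z up.
- baseboard: Fixed plywood board with painted grass, 180 mm (x) by 200 mm (y) by 12 mm; origin at the centre of its underside; the wall's inner face line is at y = +80 mm.
- caddy: Fixed open wooden caddy, 310 mm (x) by 145 mm (y), 26 mm high, 5 mm walls, inner floor 5 mm above the table; two dividers make three compartments in a row along x, about 100 mm apart. Origin at the centre of its underside.
- sanding_block: Loose cork and wood sanding block 35 x 70 x 24 mm in another compartment, origin under it. Leave alone.
- paint_jar: Loose olive paint jar, 42 mm wide, 50 mm high, in another compartment, origin under it. Leave alone.
- barrel: Loose green toy barrel, 22 mm wide, 26 mm high, near a corner of the caddy-side edge of the baseboard; origin under it. Leave alone.
- toy_truck: Loose olive toy truck, 140 mm long, 69 mm high, beyond the work; origin under it. Leave alone.
- solvent_bottle: Loose clear bottle with white cap, 48 mm wide, 120 mm high, beyond the work. Leave alone.
- big_jar: Loose large jar with green lid, 80 mm wide, 100 mm high, beyond the work. Leave alone.
- tin_lid: Loose brass-coloured tin lid, 44 mm wide, 10 mm high. Leave alone.
There are look-alikes about, which are no part of the job. What is shaped like the square but pink, turquoise or yellow is not meant.

How it is judged:
By the outcome, as a careful person would: the job done as asked, in the order asked, and still so for the second after the job is handed in, while the arm keeps its last pose, push and grip.
It also fails if it takes over 35 s, if anything falls off the work surface, if the arm or the gripper's body presses on something with over 40 N, if the wrist force passes 120 N, or if a joint passes its speed limit or range.

## Working session

There is one attempt and no reset: what is moved stays moved. The work goes in short steps, Python scripts to look and compute and a tool call to move; the robot and the scene stay as the last step left them, time stands still between calls to the robot, and variables do not carry over. Pictures are saved under pics/ and viewed, and the job is handed in when it is done.

Besides the shell and the picture viewer there is one more tool, called as a command line: name --argument value ..., lists and objects as JSON in quotes. drive_tool: Moves the arm, as the interface text tells. Its arguments: {"type":"object","properties":{"moves":{"type":"array"}},"required":["moves"]}

```bash
ls; mkdir -p pics; cat > h.py <<'E'
from rig import *
import numpy as np, cv2
def snap(cam,name):
    im=read_camera(cam); cv2.imwrite('pics/'+name+'.png',cv2.cvtColor(np.asarray(im),cv2.COLOR_RGB2BGR)); return im
def proj(cam,P,c=None):
    c=c or calibration(cam); V=np.array(c['view']);K=np.array(c['camera_matrix'])
    p=V[:3,:3]@np.array(P,float)+V[:3,3]; q=K@p; return q[:2]/q[2]
def ray(cam,uv,c=None):
    c=c or calibration(cam); V=np.array(c['view']);K=np.array(c['camera_matrix'])
    d=V[:3,:3].T@np.linalg.inv(K)@np.array([uv[0],uv[1],1.]); o=-V[:3,:3].T@V[:3,3]; return o,d/np.linalg.norm(d)
def onz(cam,uv,z,c=None):
    o,d=ray(cam,uv,c); return o+d*(z-o[2])/d[2]
E
python3 - <<'E'
from h import *
for c in ['scene','side','wrist']:
    snap(c,c+'0')
    for q in ['square','square_grip','wall','caddy','baseboard','barrel','corner','square_heel','paint_jar','sanding_block']:
        if c=='scene' or (c=='side' and q in('square','wall','square_grip','corner')):
            try: print(c,q,[(np.round(d['position'],3).tolist(),round(d['conf'],2)) for d in look_for(c,q)])
            except Exception as e: print(c,q,e)
print(read_state())
E
```

```text
pics
scene square [([0.46, -0.207, 0.038], 0.65), ([0.369, -0.024, 0.026], 0.65), ([0.301, -0.221, 0.043], 0.6), ([0.388, 0.13, 0.029], 0.56), ([0.579, 0.194, 0.01], 0.15)]
scene square_grip [([0.389, 0.126, 0.032], 0.88), ([0.362, -0.027, 0.026], 0.82), ([0.46, -0.211, 0.035], 0.7), ([0.3, -0.222, 0.04], 0.7), ([0.682, 0.354, 0.067], 0.45)]
scene wall [([0.581, 0.282, 0.05], 0.82)]
scene caddy [([0.578, 0.198, 0.008], 0.72), ([0.574, -0.211, 0.002], 0.64)]
scene baseboard [([0.577, 0.198, 0.011], 0.68)]
scene barrel [([0.644, 0.123, 0.028], 0.5)]
scene corner [([0.579, 0.197, 0.011], 0.92)]
scene square_heel [([0.39, 0.129, 0.031], 0.94), ([0.302, -0.222, 0.042], 0.87), ([0.367, -0.026, 0.027], 0.79), ([0.461, -0.209, 0.032], 0.75)]
scene paint_jar [([0.558, -0.203, 0.045], 0.9)]
scene sanding_block [([0.651, -0.192, 0.031], 0.61)]
side square [([0.359, -0.015, 0.033], 0.84), ([0.382, 0.14, 0.033], 0.68), ([0.448, -0.169, 0.055], 0.67), ([0.288, -0.208, 0.029], 0.64)]
side square_grip [([0.36, -0.009, 0.03], 0.88), ([0.289, -0.208, 0.031], 0.85), ([0.443, -0.168, 0.058], 0.73), ([0.383, 0.144, 0.036], 0.63)]
side wall [([0.572, 0.287, 0.054], 0.69)]
side corner [([0.572, 0.189, 0.015], 0.65), ([0.444, -0.166, 0.058], 0.57)]
{'clock': 0.85, 'joints': array([-1.32306519e+00,  8.71927859e-02,  1.37067874e+00, -1.04389707e-05,
        1.68364208e+00, -1.03157795e-01]), 'qd': array([-0.00011014,  0.00174   ,  0.00021509, -0.00130615,  0.00089791,
       -0.00125923]), 'joint_torque': array([-5.43120825e-05, -3.40018451e+01, -3.02589333e+01,  7.17652473e-02,
        2.35730881e-02, -1.06765344e-05]), 'eef_pos': array([ 0.18901804, -0.51651088,  0.21952062]), 'tcp_rot': array([-0.69625046, -0.12339397,  0.69625374, -0.12345024]), 'ft_force': array([ 0.03100653, -0.48604028, -0.42332791]), 'ft_torque': array([-0.02401025, -0.00601702, -0.00301942]), 'finger_gap': 0.09388029608514091}
```

View pics/scene0.png

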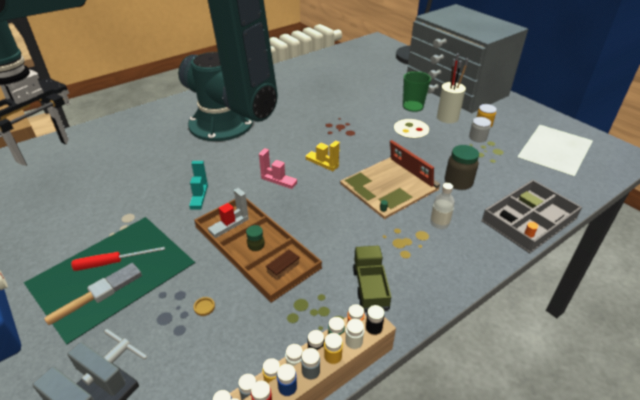

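View pics/side0.png

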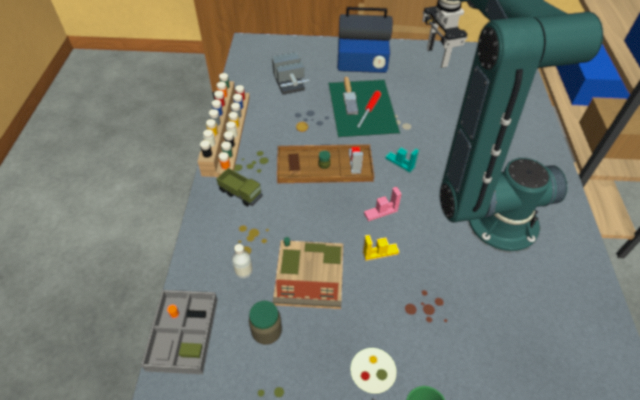

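View pics/wrist0.png

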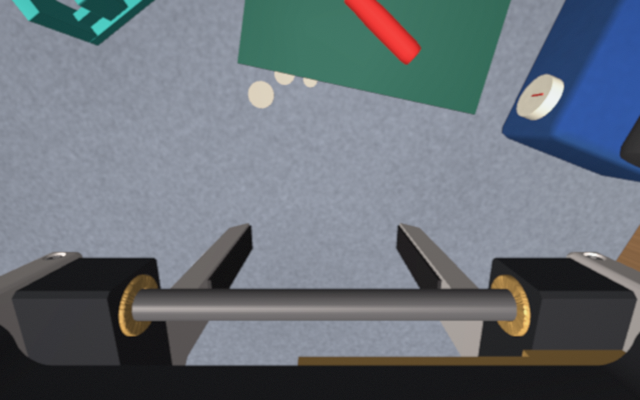

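The target is the red-gripped square, at about (235,205) in the scene and (357,158) in the side view. Its blade points towards +y (the board side). Pink, turquoise and yellow are decoys. The board is at (388,183) with the wall on its far edge. Next I work out the move over the square for a wrist view.

```bash
python3 - <<'E'
from h import *
from scipy.spatial.transform import Rotation as Ro
s=read_state(); R=Ro.from_quat(s['tcp_rot']).as_matrix(); print(R.round(3))
t=np.array([0.455,-0.26,0.22]); print('tool shift',R.T@(t-s['eef_pos']))
V=calibration('wrist')['view']; V=np.array(V); print('cam in tool', R.T@((-V[:3,:3].T@V[:3,3])-s['eef_pos']), (V[:3,:3]@R).round(2)); print(calibration('wrist')['camera_matrix'])
for P in [(0.46,-0.21,0.005),(0.577,0.278,0.012)]:
  for c in('scene','side'): print(c,proj(c,P))
E
python3 -c "
import cv2
a=cv2.imread('pics/scene0.png');cv2.imwrite('pics/sc_crop.png',cv2.resize(a[130:310,180:460],None,fx=2.8,fy=2.8,interpolation=2))
b=cv2.imread('pics/side0.png');cv2.imwrite('pics/si_crop.png',cv2.resize(b[130:320,230:430],None,fx=3,fy=3,interpolation=2))"
```

```text
[[ 0.     0.344 -0.939]
 [-0.    -0.939 -0.344]
 [-1.     0.     0.   ]]
tool shift [-0.00049721 -0.14945469 -0.33794602]
cam in tool [-0.16492895  0.00110145 -0.06948317] [[ 0.    1.   -0.  ]
 [-0.24  0.    0.97]
 [ 0.97 -0.    0.24]]
[[292.70278233   0.         324.02061677]
 [  0.         292.70278233 199.29457744]
 [  0.           0.           1.        ]]
scene [233.14257196 227.21832069]
side [350.53295873 163.31315626]
scene [408.39292571 175.36081273]
side [305.30272353 293.63300912]
```

View pics/sc_crop.png

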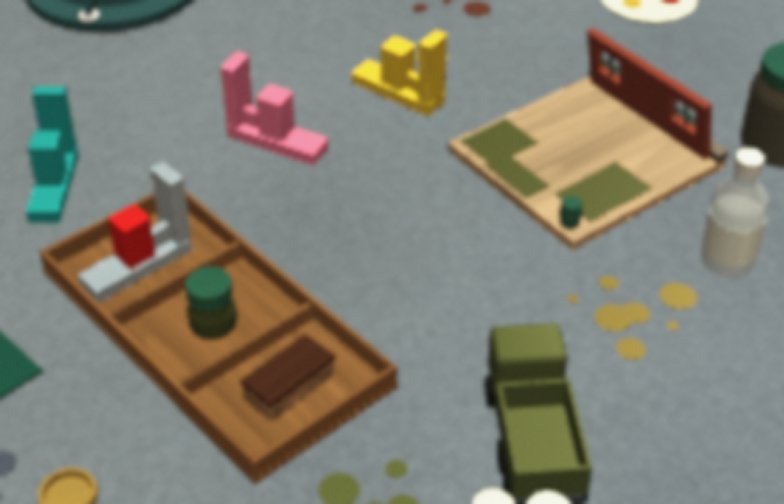

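View pics/si_crop.png

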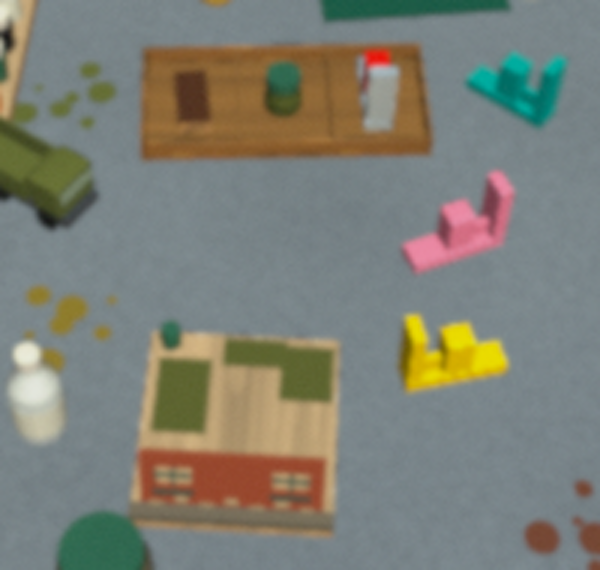

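```bash
cat >> h.py <<'E'
from scipy.spatial.transform import Rotation as Ro
def plan(p1,R1,n,hand,p0=None,R0=None):
    s=read_state()
    p0=np.array(s['eef_pos'] if p0 is None else p0); R0=Ro.from_quat(s['tcp_rot']) if R0 is None else R0
    rv=(R0.inv()*R1).as_rotvec(); R=R0;p=p0.copy()
    rd=np.round(np.degrees(rv/n),2)
    for i in range(n):
        sh=np.round(R.as_matrix().T@(p0+(np.array(p1)-p0)*(i+1)/n-p),4)
        print(f'[{hand},{sh.tolist()},{rd.tolist()}],'); p=p+R.as_matrix()@sh; R=R*Ro.from_rotvec(np.radians(rd))
    return p,R
def down(yaw): # tool y along (cos yaw, sin yaw), x down
    y=np.array([np.cos(yaw),np.sin(yaw),0]);x=np.array([0,0,-1.]);return Ro.from_matrix(np.stack([x,y,np.cross(x,y)],1))
E
python3 - <<'E'
from h import *
plan([0.455,-0.26,0.22],down(0),10,60)
E
```

```text
[60,[-0.0, -0.0149, -0.0338],[-6.99, 0.0, -0.0]],
[60,[-0.0001, -0.0108, -0.0354],[-6.99, 0.0, -0.0]],
[60,[-0.0, -0.0063, -0.0364],[-6.99, 0.0, -0.0]],
[60,[-0.0001, -0.0019, -0.0369],[-6.99, 0.0, -0.0]],
[60,[-0.0, 0.0027, -0.0368],[-6.99, 0.0, -0.0]],
[60,[-0.0001, 0.0071, -0.0363],[-6.99, 0.0, -0.0]],
[60,[-0.0, 0.0114, -0.0351],[-6.99, 0.0, -0.0]],
[60,[-0.0001, 0.0157, -0.0335],[-6.99, 0.0, -0.0]],
[60,[-0.0, 0.0196, -0.0313],[-6.99, 0.0, -0.0]],
[60,[-0.0001, 0.0233, -0.0287],[-6.99, 0.0, -0.0]],
```

drive_tool --moves '[[60,[0,-0.0149,-0.0338],[-6.99,0,0]],[60,[0,-0.0108,-0.0354],[-6.99,0,0]],[60,[0,-0.0063,-0.0364],[-6.99,0,0]],[60,[0,-0.0019,-0.0369],[-6.99,0,0]],[60,[0,0.0027,-0.0368],[-6.99,0,0]],[60,[0,0.0071,-0.0363],[-6.99,0,0]],[60,[0,0.0114,-0.0351],[-6.99,0,0]],[60,[0,0.0157,-0.0335],[-6.99,0,0]],[60,[0,0.0196,-0.0313],[-6.99,0,0]],[60,[0,0.0233,-0.0287],[-6.99,0,0]]]'

```text
clock: 1.68
eef_pos: [0.4561, -0.2585, 0.2198]
tcp_rot: [0.498, 0.501, -0.498, 0.502]
ft_force: [-0.3, -0.6, 0.4]
finger_gap: 0.0717
```

drive_tool --moves '[[60,[0,0,0],[0,0,0]],[60,[0,0,0],[0,0,0]]]'

```text
clock: 1.85
eef_pos: [0.4559, -0.2587, 0.2194]
tcp_rot: [0.499, 0.501, -0.499, 0.501]
ft_force: [-1.2, -1.0, 0.3]
finger_gap: 0.072
```

```bash
python3 - <<'E'
from h import *
import json
s=read_state();c=calibration('wrist');im=snap('wrist','w1')
json.dump({'K':np.array(c['camera_matrix']).tolist(),'V':np.array(c['view']).tolist()},open('w1.json','w'))
print(s['clock'],s['eef_pos'],Ro.from_quat(s['tcp_rot']).as_matrix().round(3).tolist(),s['joints'].round(2),s['finger_gap'],s['ft_force'])
print([(np.round(d['position'],3).tolist(),round(d['conf'],2)) for d in look_for('wrist','square_grip')])
E
```

```text
1.85 [ 0.45593963 -0.25867425  0.21938644] [[-0.0, 1.0, 0.003], [-0.0, 0.003, -1.0], [-1.0, -0.0, 0.0]] [-0.62  0.03  1.43 -0.    1.68 -0.63] 0.0719758519213308 [-1.23666711 -0.96382589  0.34872766]
[([0.295, -0.212, 0.046], 0.94), ([0.446, -0.206, 0.056], 0.68)]
```

View pics/w1.png

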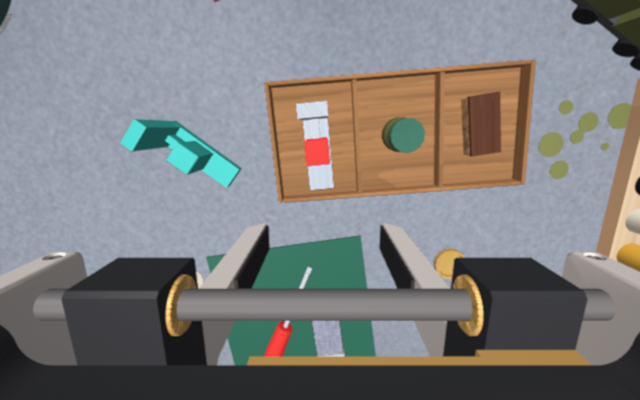

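The wrist view shows the square upright in the left compartment: blade top at (312,109), red grip at (317,151), foot end at (321,187). Measuring it precisely.

```bash
python3 - <<'E'
import cv2
a=cv2.imread('pics/w1.png')
cv2.imwrite('pics/w1c.png',cv2.resize(a[55:215,255:375],None,fx=3.7,fy=3.7,interpolation=cv2.INTER_CUBIC))
b=cv2.imread('pics/side0.png');cv2.imwrite('pics/si2.png',cv2.resize(b[230:315,260:360],None,fx=7,fy=7,interpolation=cv2.INTER_CUBIC))
E
python3 - <<'E'
from h import *
import json
c0=json.load(open('w1.json'));c={'camera_matrix':c0['K'],'view':c0['V']}
a=cv2.imread('pics/w1.png').astype(int)
red=((a[...,2]>150)&(a[...,1]<90)).astype(np.uint8); red[200:]=0
cn=max(cv2.findContours(red,0,2)[0],key=cv2.contourArea)
r=cv2.minAreaRect(cn); bp=cv2.boxPoints(r);print(bp.round(1))
for z in(.065,.06): print([onz('wrist',p,z,c)[:2].round(4).tolist() for p in bp], onz('wrist',r[0],z,c).round(4))
# side & scene red triangulate
for cam,sl in(('scene',(190,260,200,270)),('side',(135,180,335,375))):
    b=cv2.imread(f'pics/{cam}0.png').astype(int); m=(b[...,2]>150)&(b[...,1]<90)&(b[...,0]<90)
    mm=np.zeros_like(m); mm[sl[0]:sl[1],sl[2]:sl[3]]=m[sl[0]:sl[1],sl[2]:sl[3]]
    ys,xs=np.nonzero(mm); print(cam,xs.mean(),ys.mean(),xs.min(),xs.max(),ys.min(),ys.max())
E
```

```text
[[304.  139.5]
 [326.3 137.5]
 [328.6 162.9]
 [306.4 164.9]]
[[0.4352, -0.2033], [0.459, -0.2011], [0.4616, -0.2281], [0.4373, -0.2304]] [ 0.4483 -0.2156  0.065 ]
[[0.4348, -0.2035], [0.459, -0.2013], [0.4617, -0.2287], [0.437, -0.231]] [ 0.4482 -0.216   0.06  ]
scene 226.06451612903226 207.61290322580646 219 233 203 212
side 355.5625 148.14583333333334 351 360 146 151
```

View pics/w1c.png

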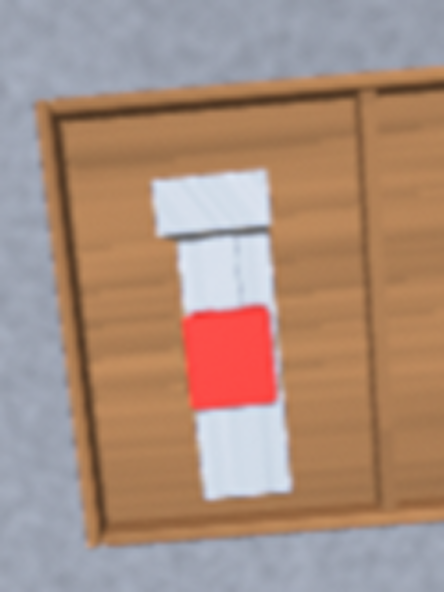

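View pics/si2.png

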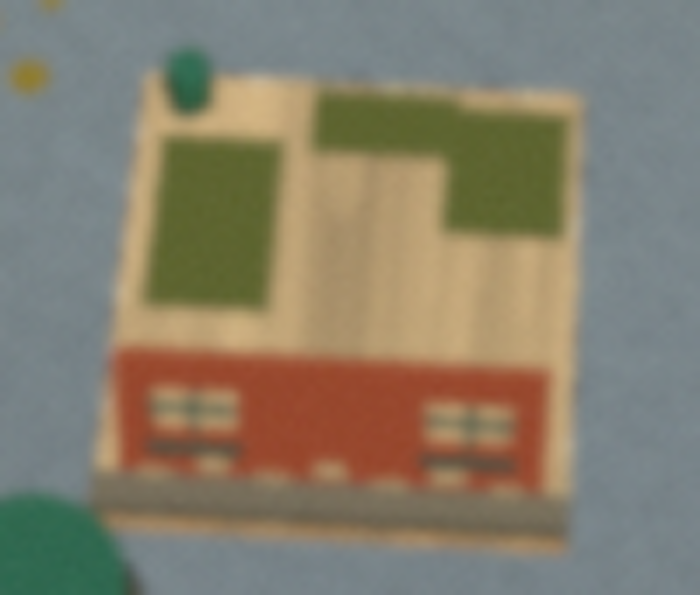

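```bash
python3 - <<'E'
from h import *
plan([0.4483,-0.2156,0.125],down(0.09),4,120)
E
```

```text
[120,[0.0236, -0.0016, -0.0112],[-1.31, 0.01, 0.01]],
[120,[0.0236, -0.0013, -0.0113],[-1.31, 0.01, 0.01]],
[120,[0.0236, -0.0011, -0.0112],[-1.31, 0.01, 0.01]],
[120,[0.0236, -0.0008, -0.0113],[-1.31, 0.01, 0.01]],
```

drive_tool --moves '[[120,[0.0236,-0.0016,-0.0112],[-1.31,0,0]],[120,[0.0236,-0.0013,-0.0113],[-1.31,0,0]],[120,[0.0236,-0.0011,-0.0112],[-1.31,0,0]],[120,[0.0236,-0.0008,-0.0113],[-1.31,0,0]],[120,[0,0,0],[0,0,0]],[120,[0,0,0],[0,0,0]]]'

```text
clock: 2.45
eef_pos: [0.4471, -0.2158, 0.1242]
tcp_rot: [0.477, 0.523, -0.478, 0.521]
ft_force: [-0.9, -0.5, 1.0]
finger_gap: 0.0497
```

```bash
python3 - <<'E'
from h import *
import json
s=read_state();c=calibration('wrist');im=snap('wrist','w2')
json.dump({'K':np.array(c['camera_matrix']).tolist(),'V':np.array(c['view']).tolist()},open('w2.json','w'))
print(s['clock'],s['eef_pos'],Ro.from_quat(s['tcp_rot']).as_matrix().round(3).tolist(),s['finger_gap'])
a=cv2.imread('pics/w2.png').astype(int)
red=((a[...,2]>150)&(a[...,1]<90)).astype(np.uint8)
cn=max(cv2.findContours(red,0,2)[0],key=cv2.contourArea)
r=cv2.minAreaRect(cn); bp=cv2.boxPoints(r);print(bp.round(1))
c0=json.load(open('w1.json'));c1={'camera_matrix':c0['K'],'view':c0['V']}
o1,d1=ray('wrist',(316.3,151.2),c1);o2,d2=ray('wrist',r[0],c)
t=np.linalg.lstsq(np.stack([d1,-d2],1),o2-o1,rcond=None)[0];print('tri',(o1+d1*t[0]).round(4),(o2+d2*t[1]).round(4))
for z in(.065,): print([onz('wrist',p,z,c)[:2].round(4).tolist() for p in bp], onz('wrist',r[0],z,c).round(4))
E
```

```text
2.45 [ 0.44710995 -0.21584307  0.12420309] [[-0.003, 0.996, 0.089], [0.001, 0.089, -0.996], [-1.0, -0.002, -0.001]] 0.04966270070976007
[[310. 189.]
 [341. 189.]
 [341. 231.]
 [310. 231.]]
tri [ 0.4478 -0.2171  0.0459] [ 0.449  -0.2168  0.0458]
[[0.4348, -0.1954], [0.459, -0.1933], [0.4626, -0.2278], [0.4376, -0.2301]] [ 0.4485 -0.2113  0.065 ]
```

View pics/w2.png

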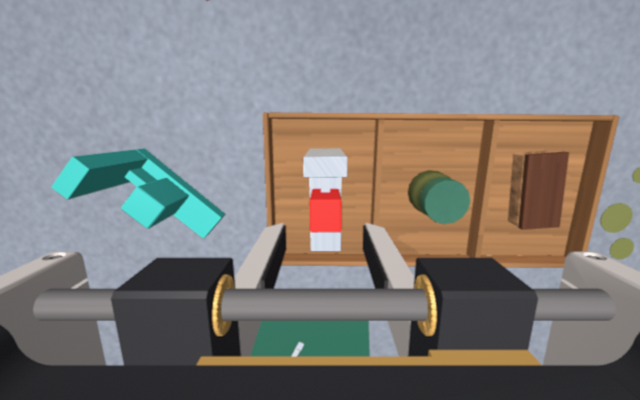

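The grip at (325,210) is centred between the fingers and aligned with them, and its top at z≈65 mm agrees in both views. Descending.

drive_tool --moves '[[120,[0.028,0.0015,-0.0005],[0,0,0]],[120,[0.028,0,0],[0,0,0]],[120,[0.0275,0,0],[0,0,0]],[120,[0,0,0],[0,0,0]],[200,[0,0,0],[0,0,0]],[255,[0,0,0],[0,0,0]],[255,[0,0,0],[0,0,0]],[255,[0,0,0],[0,0,0]]]'

```text
clock: 3.17
eef_pos: [0.4509, -0.216, 0.0443]
tcp_rot: [0.476, 0.521, -0.477, 0.524]
ft_force: [-2.6, -0.1, 2.1]
finger_gap: 0.0265
```

```bash
python3 - <<'E'
from h import *
s=read_state();print(s['clock'],s['eef_pos'],Ro.from_quat(s['tcp_rot']).as_matrix().round(3).tolist(),s['finger_gap'],s['ft_force'])
snap('wrist','w3')
E
```

```text
3.1667 [ 0.45087925 -0.21598791  0.0442581 ] [[0.002, 0.996, 0.091], [-0.003, 0.091, -0.996], [-1.0, 0.002, 0.003]] 0.02646442122424148 [-2.61221718 -0.12442909  2.06939366]
```

View pics/w3.png

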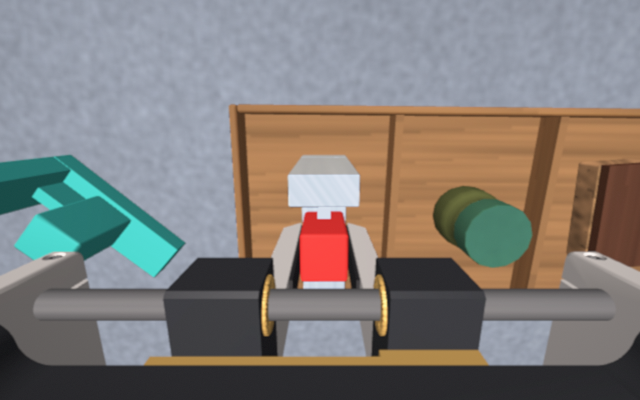

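drive_tool --moves '[[255,[-0.015,0,0],[0,0,0]],[255,[-0.035,0,0],[0,0,0]],[255,[-0.035,0,0],[0,0,0]],[255,[-0.03,0,0],[0,0,0]],[255,[0,0,0],[0,0,0]]]'

```text
clock: 3.63
eef_pos: [0.454, -0.2166, 0.1649]
tcp_rot: [0.478, 0.517, -0.475, 0.528]
ft_force: [0.8, -0.0, -1.0]
finger_gap: 0.0256
```

```bash
python3 - <<'E'
from h import *
s=read_state();print(s['clock'],s['eef_pos'],s['finger_gap'],s['ft_force'])
snap('wrist','w4'); 
plan([0.577,0.10,0.165],down(0.09),10,255)
E
```

```text
3.6333 [ 0.45400039 -0.21659652  0.16490176] 0.025630222211399854 [ 0.77719097 -0.03256966 -0.95834436]
[255,[-0.0004, 0.0153, -0.0303],[0.01, 0.03, -0.05]],
[255,[-0.0004, 0.0152, -0.0303],[0.01, 0.03, -0.05]],
[255,[-0.0005, 0.0153, -0.0303],[0.01, 0.03, -0.05]],
[255,[-0.0004, 0.0153, -0.0304],[0.01, 0.03, -0.05]],
[255,[-0.0004, 0.0152, -0.0303],[0.01, 0.03, -0.05]],
[255,[-0.0004, 0.0153, -0.0303],[0.01, 0.03, -0.05]],
[255,[-0.0004, 0.0152, -0.0303],[0.01, 0.03, -0.05]],
[255,[-0.0004, 0.0153, -0.0304],[0.01, 0.03, -0.05]],
[255,[-0.0004, 0.0152, -0.0303],[0.01, 0.03, -0.05]],
[255,[-0.0004, 0.0152, -0.0303],[0.01, 0.03, -0.05]],
```

View pics/w4.png

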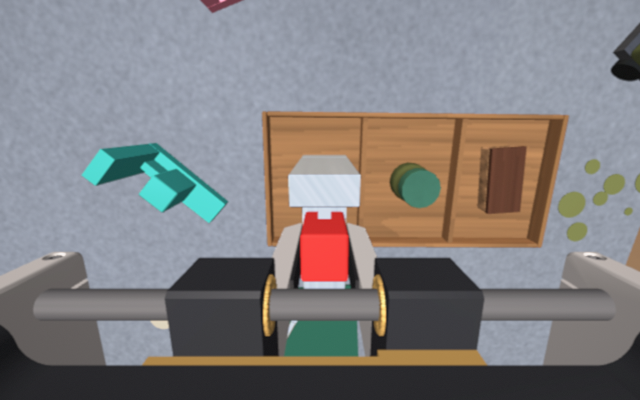

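The square is held and hangs unchanged in the jaws. Transferring to in front of the board.

drive_tool --moves '[[255,[0,0.0153,-0.0303],[0,0,0]],[255,[0,0.0153,-0.0303],[0,0,0]],[255,[0,0.0153,-0.0303],[0,0,0]],[255,[0,0.0153,-0.0303],[0,0,0]],[255,[0,0.0153,-0.0303],[0,0,0]],[255,[0,0.0153,-0.0303],[0,0,0]],[255,[0,0.0153,-0.0303],[0,0,0]],[255,[0,0.0153,-0.0303],[0,0,0]],[255,[0,0.0153,-0.0303],[0,0,0]],[255,[0,0.0153,-0.0303],[0,0,0]]]'

```text
clock: 4.52
eef_pos: [0.574, 0.1029, 0.1539]
tcp_rot: [0.476, 0.523, -0.478, 0.521]
ft_force: [1.2, -0.7, -2.1]
finger_gap: 0.0256
```

drive_tool --moves '[[255,[0,0,0],[0,0,0]],[255,[0,0,0],[0,0,0]],[255,[0,0,0],[0,0,0]]]'

```text
clock: 4.77
eef_pos: [0.5738, 0.1009, 0.1545]
tcp_rot: [0.475, 0.523, -0.478, 0.522]
ft_force: [-0.4, 0.9, -1.5]
finger_gap: 0.0258
```

```bash
python3 - <<'E'
from h import *
import json
s=read_state();c=calibration('wrist');im=snap('wrist','w5')
json.dump({'K':np.array(c['camera_matrix']).tolist(),'V':np.array(c['view']).tolist()},open('w5.json','w'))
print(s['clock'],s['eef_pos'],Ro.from_quat(s['tcp_rot']).as_matrix().round(3).tolist(),s['finger_gap'],s['ft_force'],s['joints'])
snap('side','s5'); snap('scene','c5')
E
```

```text
4.7667 [0.5737589  0.10093269 0.15446893] [[-0.004, 0.996, 0.092], [-0.001, 0.092, -0.996], [-1.0, -0.004, 0.001]] 0.025807256666318192 [-0.3694116   0.91708192 -1.49975561] [ 7.72172843e-02  1.83033117e-01  1.39236386e+00 -6.77757089e-04
  1.56981967e+00 -1.47639253e-02]
```

View pics/w5.png

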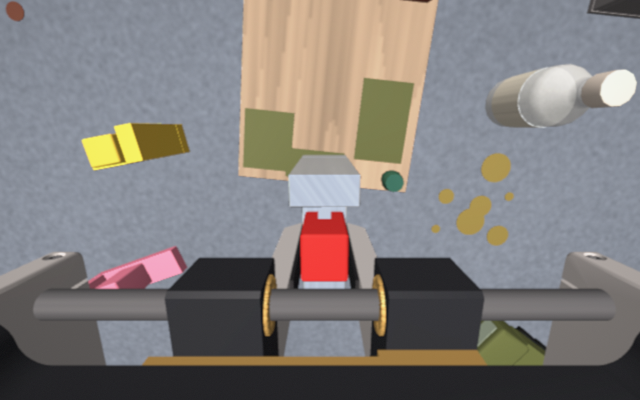

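View pics/s5.png

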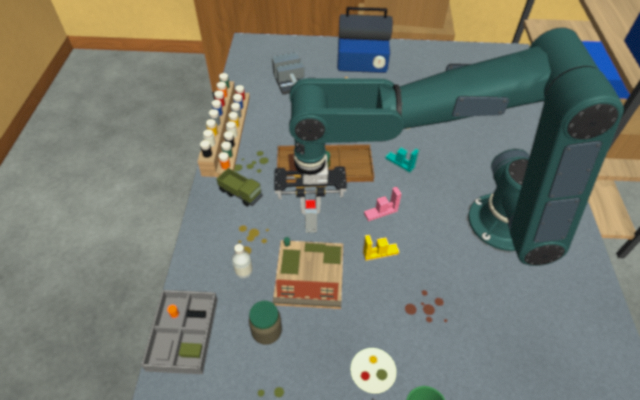

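drive_tool --moves '[[255,[0,0,-0.03],[0,0,0]],[255,[0,0,-0.03],[0,0,0]],[255,[0,0,-0.03],[0,0,0]],[255,[0,0,0],[0,0,0]],[255,[0,0,0],[0,0,0]],[255,[0,0,0],[0,0,0]]]'

```text
clock: 5.42
eef_pos: [0.5666, 0.1895, 0.1566]
tcp_rot: [0.477, 0.522, -0.477, 0.522]
ft_force: [-0.2, -0.2, -1.7]
finger_gap: 0.0257
```

```bash
python3 - <<'E'
from h import *
import json
s=read_state();c=calibration('wrist');im=snap('wrist','w6')
json.dump({'K':np.array(c['camera_matrix']).tolist(),'V':np.array(c['view']).tolist()},open('w6.json','w'))
print(s['clock'],s['eef_pos'],Ro.from_quat(s['tcp_rot']).as_matrix().round(3).tolist(),s['finger_gap'],s['ft_force'])
a=cv2.imread('pics/w6.png');cv2.imwrite('pics/w6c.png',cv2.resize(a[0:230,200:480],None,fx=2.6,fy=2.6,interpolation=cv2.INTER_CUBIC))
a=cv2.imread('pics/w5.png');cv2.imwrite('pics/w5c.png',cv2.resize(a[0:210,220:450],None,fx=2.8,fy=2.8,interpolation=cv2.INTER_CUBIC))
E
```

```text
5.4167 [0.5666033  0.18954158 0.15659814] [[0.0, 0.996, 0.09], [-0.001, 0.09, -0.996], [-1.0, 0.0, 0.001]] 0.02571158384463256 [-0.24585026 -0.24805091 -1.74918804]
```

View pics/w6c.png

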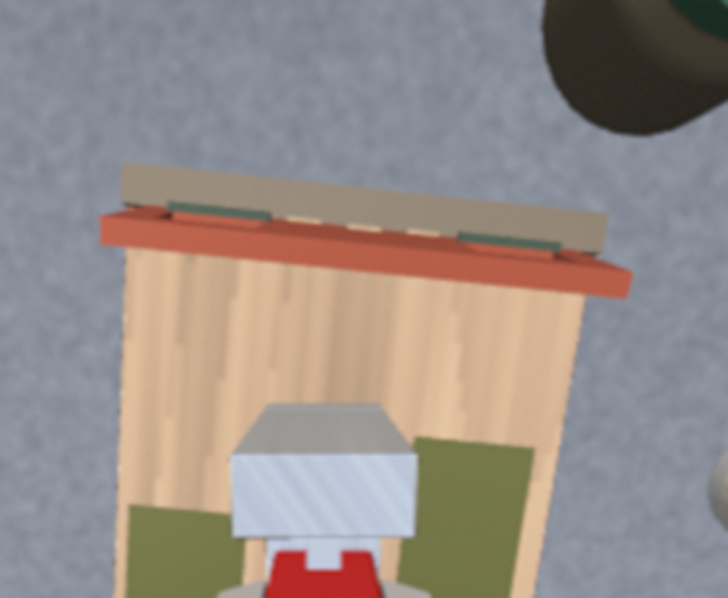

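View pics/w5c.png

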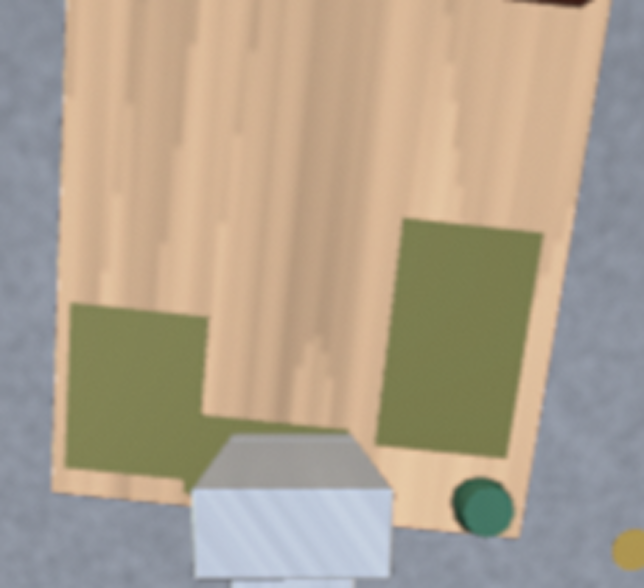

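```bash
python3 - <<'E'
from h import *
import json
L=lambda n:(lambda d:{'camera_matrix':d['K'],'view':d['V']})(json.load(open(n)))
c5,c6=L('w5.json'),L('w6.json')
f=lambda x,y:(x/2.8+220-.5,y/2.8-.5); g=lambda x,y:(x/2.6+200-.5,y/2.6-.5)
z=.012
FL=onz('w',f(52,492),z,c5);FR=onz('w',f(519,538),z,c5);BL=onz('w',g(122,163),z,c6);BR=onz('w',g(605,213),z,c6)
for n,p in zip(['FL','FR','BL','BR'],[FL,FR,BL,BR]): print(n,p.round(4))
print('w',np.linalg.norm(FR-FL),np.linalg.norm(BR-BL),'l',np.linalg.norm(BL-FL),np.linalg.norm(BR-FR))
print('yaws',[np.degrees(np.arctan2(*(d[[1,0]]))) for d in(FR-FL,BR-BL)],[np.degrees(np.arctan2(-d[0],d[1])) for d in(BL-FL,BR-FR)])
C=(FL+FR+BL+BR)/4;print('C',C)
# model fit
from scipy.optimize import least_squares
B=np.array([[-.09,-.1],[.09,-.1],[-.09,.1],[.09,.1]]);M=np.array([FL,FR,BL,BR])[:,:2]
def res(q):
    R=np.array([[np.cos(q[2]),-np.sin(q[2])],[np.sin(q[2]),np.cos(q[2])]]);return (B@R.T+q[:2]-M).ravel()
q=least_squares(res,[C[0],C[1],0]).x;print('fit',q,np.degrees(q[2]),res(q).round(4))
R=np.array([[np.cos(q[2]),-np.sin(q[2])],[np.sin(q[2]),np.cos(q[2])]]);print('corner',q[:2]+R@[0,.08])
# wall top inner edge & lower strip in w6: top-face front edge crop
for nm,p in dict(TL=(101,243),TR=(627,298),TbL=(101,215),TbR=(632,270)).items():
    for zz in (.080,): 
        P=onz('w',g(*p),zz,c6)[:2]; print(nm,zz,(R.T@(P-q[:2])).round(4))
# square blade outer-face in tool frame
for nm,p in dict(a=(268,404),b=(379,404),c=(232,454),d=(417,454)).items(): print(nm,onz('w',g(*p),0.2,c6).round(4))
# check with side view
for c in('scene','side'):
    print(c,[proj(c,np.append(q[:2]+R@b,.012)).round(1).tolist() for b in B])
E
```

```text
FL [0.4815 0.1111 0.012 ]
FR [0.6604 0.11   0.012 ]
BL [0.4802 0.3119 0.012 ]
BR [0.6639 0.311  0.012 ]
w 0.17889891265671462 0.1837000225670326 l 0.20073105738995592 0.20111417783953273
yaws [np.float64(-0.37383672994346456), np.float64(-0.2525347943500835)] [np.float64(0.38021071902075987), np.float64(-0.9889388170828878)]
C [0.57151313 0.2110011  0.012     ]
fit [ 0.57151313  0.2110011  -0.00538116] -0.3083180150572898 [-0.0006  0.0004  0.0005  0.0006  0.0019 -0.0004 -0.0018 -0.0005]
corner [0.57194362 0.29099994]
TL 0.08 [-0.0796  0.0658]
TR 0.08 [0.0804 0.0654]
TbL 0.08 [-0.0798  0.0737]
TbR 0.08 [0.0804 0.0736]
a [0.5532 0.2458 0.2   ]
b [0.5707 0.2474 0.2   ]
c [0.548  0.2373 0.2   ]
d [0.5777 0.24   0.2   ]
scene [[339.9, 180.7], [384.8, 216.2], [393.3, 155.4], [439.6, 186.2]]
side [[342.5, 243.2], [280.1, 240.0], [340.7, 306.9], [272.2, 303.2]]
```

```bash
python3 - <<'E'
import cv2
a=cv2.imread('pics/s5.png');cv2.imwrite('pics/s5c.png',cv2.resize(a[180:320,250:370],None,fx=4.2,fy=4.2,interpolation=cv2.INTER_CUBIC))
a=cv2.imread('pics/c5.png');cv2.imwrite('pics/c5c.png',cv2.resize(a[60:240,310:480],None,fx=3.3,fy=3.3,interpolation=cv2.INTER_CUBIC))
E
```

```text
(no output)
```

View pics/s5c.png

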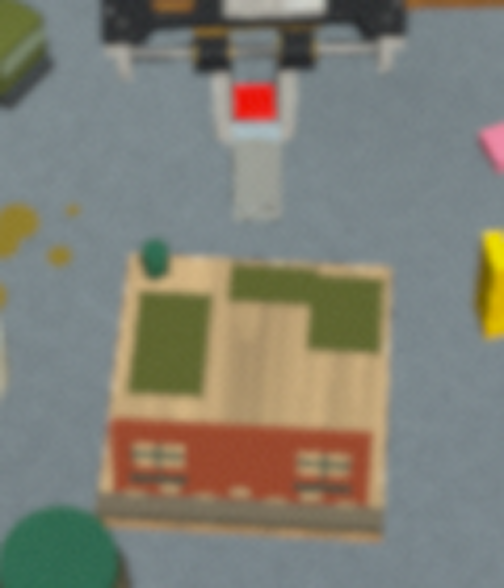

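View pics/c5c.png

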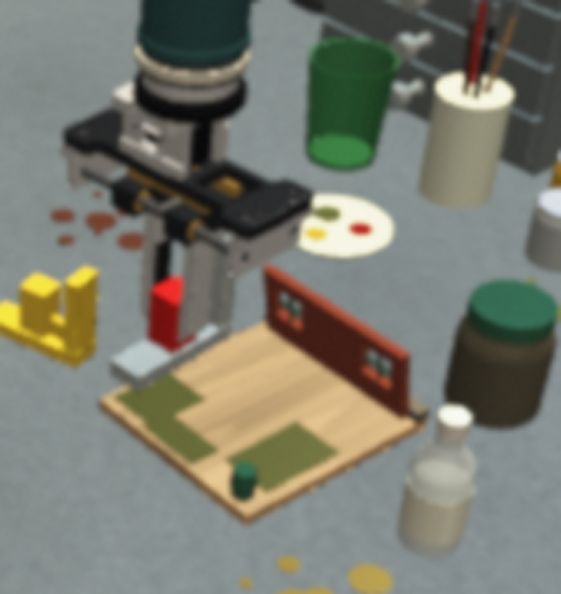

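```bash
python3 - <<'E'
from h import *
import json
d=json.load(open('w6.json'));c6={'camera_matrix':d['K'],'view':d['V']}
g=lambda x,y:(x/2.6+200-.5,y/2.6-.5)
for p in((268,404),(379,404)): print(onz('w',g(*p),.1173,c6))
for p in((232,454),(417,454)): print(onz('w',g(*p),.2023,c6))
s=read_state();print(s['eef_pos'],s['ft_force'])
plan([.5715,.212,.075],down(-.0054),3,255)
E
```

```text
[0.54799236 0.23766843 0.1173    ]
[0.57742908 0.24035979 0.1173    ]
[0.54826471 0.23771285 0.2023    ]
[0.57735131 0.24037022 0.2023    ]
[0.5667299  0.1892621  0.15658554] [-0.58890299  0.96608896 -2.2432063 ]
[255,[0.0272, 0.0023, -0.0074],[1.82, 0.02, -0.0]],
[255,[0.0272, 0.002, -0.0075],[1.82, 0.02, -0.0]],
[255,[0.0272, 0.0018, -0.0076],[1.82, 0.02, -0.0]],
```

The blade's top and heel edges project to the same line, so the square is held plumb, with its face about 49.6 mm ahead of the TCP. Turning it to the board's yaw and descending.

drive_tool --moves '[[255,[0.0272,0.0023,-0.0074],[1.82,0,0]],[255,[0.0272,0.002,-0.0075],[1.82,0,0]],[255,[0.0272,0.0018,-0.0076],[1.82,0,0]],[255,[0,0,0],[0,0,0]],[255,[0,0,0],[0,0,0]],[255,[0,0,0],[0,0,0]]]'

```text
clock: 5.97
eef_pos: [0.5724, 0.2126, 0.0765]
tcp_rot: [0.502, 0.498, -0.501, 0.499]
ft_force: [0.1, 1.0, -2.6]
finger_gap: 0.0261
```

```bash
python3 - <<'E'
from h import *
s=read_state();print(s['clock'],s['eef_pos'],Ro.from_quat(s['tcp_rot']).as_matrix().round(4).tolist(),s['ft_force'],s['ft_torque'])
a=snap('wrist','w7')
E
```

```text
5.9667 [0.57238152 0.21260319 0.07654044] [[0.0021, 1.0, -0.0045], [-0.0, -0.0045, -1.0], [-1.0, 0.0021, 0.0]] [ 0.12704684  1.01272324 -2.59784633] [-0.09691748 -0.0486048   0.00745887]
```

View pics/w7.png

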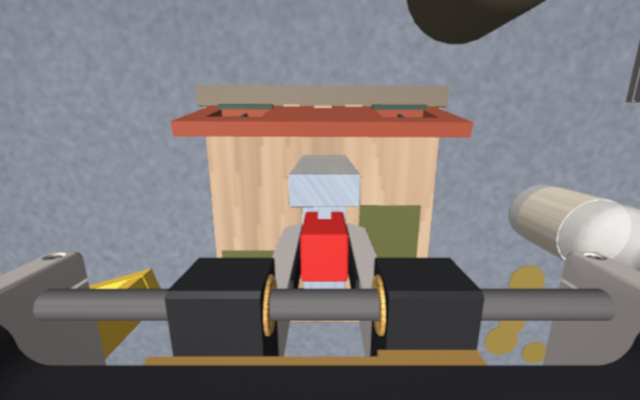

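drive_tool --moves '[[255,[0.012,0,0],[0,0,0]],[255,[0.009,0,0],[0,0,0]],[255,[0,0,0],[0,0,0]],[255,[0,0,0],[0,0,0]]]'

```text
clock: 6.35
eef_pos: [0.5706, 0.2132, 0.0529]
tcp_rot: [-0.5, -0.499, 0.502, -0.499]
ft_force: [-0.5, -0.7, -1.2]
finger_gap: 0.0263
```

drive_tool --moves '[[255,[0.002,0,0],[0,0,0]],[255,[0,0,0],[0,0,0]]]'

```text
clock: 6.52
eef_pos: [0.5714, 0.2136, 0.0519]
tcp_rot: [-0.501, -0.499, 0.501, -0.499]
ft_force: [-0.3, -0.9, -1.6]
finger_gap: 0.0254
```

drive_tool --moves '[[255,[0.002,0,0],[0,0,0]],[255,[0,0,0],[0,0,0]]]'

```text
clock: 6.68
eef_pos: [0.5717, 0.2138, 0.0512]
tcp_rot: [0.501, 0.499, -0.501, 0.499]
ft_force: [-1.7, 0.2, 3.2]
finger_gap: 0.0259
```

Contact at TCP z = 51.2 mm, as expected. Sliding towards the wall.

drive_tool --moves '[[255,[0,0,-0.006],[0,0,0]],[255,[0,0,-0.006],[0,0,0]],[255,[0,0,-0.006],[0,0,0]],[255,[0,0,-0.004],[0,0,0]],[255,[0,0,0],[0,0,0]],[255,[0,0,0],[0,0,0]]]'

```text
clock: 7.18
eef_pos: [0.5725, 0.2357, 0.0512]
tcp_rot: [0.501, 0.498, -0.5, 0.5]
ft_force: [0.6, -3.5, 5.3]
finger_gap: 0.0261
```

drive_tool --moves '[[255,[0,0,-0.002],[0,0,0]],[255,[0,0,0],[0,0,0]]]'

```text
clock: 7.35
eef_pos: [0.5725, 0.2369, 0.0512]
tcp_rot: [0.501, 0.498, -0.501, 0.5]
ft_force: [-0.6, -6.6, 5.0]
finger_gap: 0.0257
```

```bash
python3 - <<'E'
from h import *
s=read_state();print(s['clock'],s['eef_pos'],Ro.from_quat(s['tcp_rot']).as_matrix().round(4).tolist(),s['ft_force'],s['ft_torque'],s['finger_gap'])
a=snap('wrist','w8')
E
```

```text
7.35 [0.57252583 0.23685584 0.05123527] [[0.0026, 1.0, -0.0039], [-0.0024, -0.0039, -1.0], [-1.0, 0.0026, 0.0024]] [-0.59138996 -6.55779907  5.00906196] [-1.10563391  0.00964803  0.02616377] 0.02566886135329192
```

View pics/w8.png

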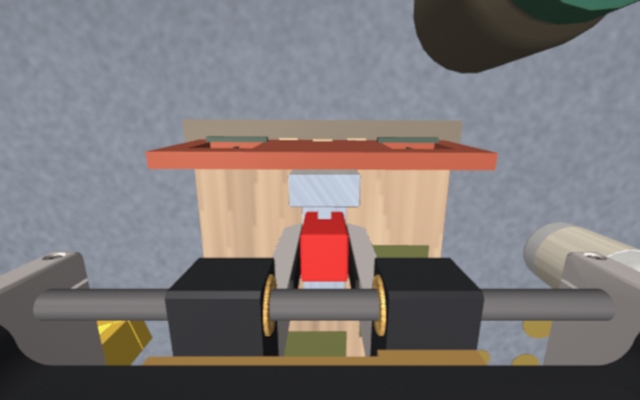

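drive_tool --moves '[[255,[0,0,-0.002],[0,0,0]],[255,[0,0,0],[0,0,0]]]'

```text
clock: 7.57
eef_pos: [0.5725, 0.2386, 0.0512]
tcp_rot: [-0.501, -0.498, 0.501, -0.5]
ft_force: [-0.8, -7.0, 5.4]
finger_gap: 0.0257
```

drive_tool --moves '[[255,[0,0,-0.0015],[0,0,0]],[255,[0,0,0],[0,0,0]]]'

```text
clock: 7.73
eef_pos: [0.5726, 0.2399, 0.0512]
tcp_rot: [-0.501, -0.498, 0.501, -0.5]
ft_force: [-1.0, -7.4, 6.3]
finger_gap: 0.0257
```

drive_tool --moves '[[255,[0,0,-0.0015],[0,0,0]],[255,[0,0,0],[0,0,0]]]'

```text
clock: 7.9
eef_pos: [0.5725, 0.2403, 0.0513]
tcp_rot: [-0.5, -0.497, 0.502, -0.501]
ft_force: [-0.5, -9.2, 7.5]
finger_gap: 0.0257
```

```bash
python3 - <<'E'
from h import *
s=read_state();print(s['clock'],s['eef_pos'],Ro.from_quat(s['tcp_rot']).as_matrix().round(4).tolist(),s['ft_force'],s['ft_torque'],s['finger_gap'])
for c in('wrist','side','scene'): snap(c,c+'9')
a=cv2.imread('pics/wrist9.png');cv2.imwrite('pics/w9c.png',cv2.resize(a[90:290,130:510],None,fx=2,fy=2,interpolation=cv2.INTER_CUBIC))
a=cv2.imread('pics/side9.png');cv2.imwrite('pics/s9c.png',cv2.resize(a[200:320,250:370],None,fx=4.5,fy=4.5,interpolation=cv2.INTER_CUBIC))
a=cv2.imread('pics/scene9.png');cv2.imwrite('pics/c9c.png',cv2.resize(a[60:230,330:480],None,fx=3.5,fy=3.5,interpolation=cv2.INTER_CUBIC))
E
```

```text
7.9 [0.57250468 0.24028834 0.0513075 ] [[0.0021, 1.0, -0.0047], [-0.0051, -0.0046, -1.0], [-1.0, 0.0021, 0.005]] [-0.45299734 -9.24077874  7.51556881] [-1.65199998  0.04196806 -0.02219434] 0.02571792251367194
```

View pics/w9c.png

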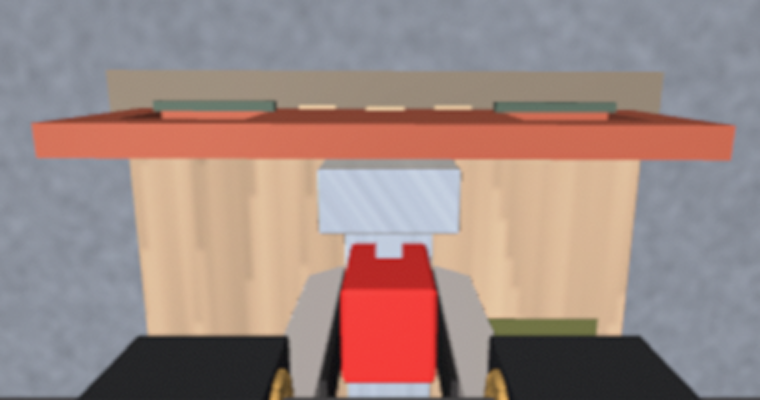

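View pics/s9c.png

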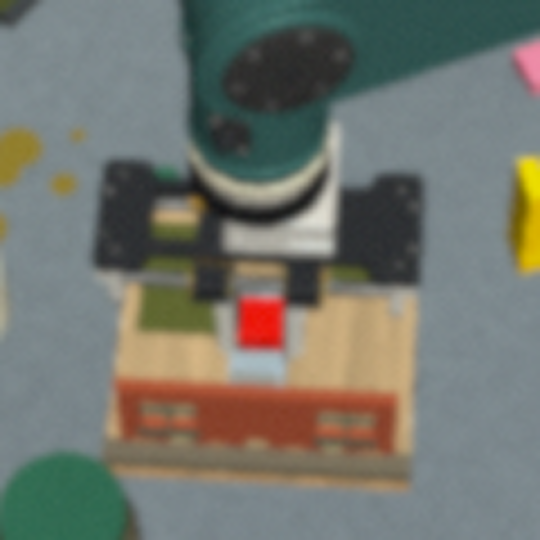

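View pics/c9c.png

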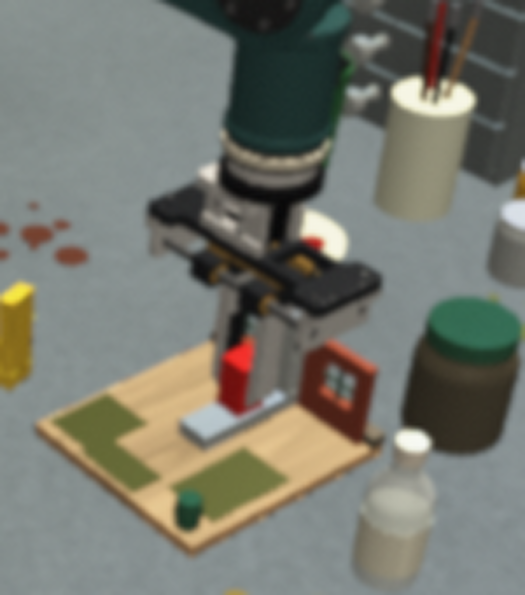

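```bash
cat > chk.py <<'E'
from h import *
import sys
def edges(img):
    a=cv2.imread(img).astype(float); out=[]
    for u in list(range(200,285,12))+list(range(368,455,12)):
        col=a[95:200,u]; r=(col[:,2]-col[:,1]); redm=(r>70)
        out.append((u,redm))
    return a,out
c=calibration('wrist')
a=cv2.imread(sys.argv[1]).astype(float)
for u in (190,215,240,260,385,410,440,460):
    col=a[95:200,u]; br=col[:,2]*(col[:,2]-col[:,1]>60)
    top=np.nonzero(br>170)[0]
    # subpixel lower edge: red -> wood via blue channel
    lo,hi=top.min()+95,top.max()+95
    b=col[:,0]; i=hi-95; seg=b[i-3:i+5]; half=(seg.min()+seg.max())/2; k=np.nonzero(seg>half)[0]
    k=k[k>0][0]; e=hi-3+(k-1)+(half-seg[k-1])/(seg[k]-seg[k-1])
    P=onz('w',(u,e),.082,c)
    print(u,lo,hi,round(e,2),P[:2].round(4),'outer',onz('w',(u,lo-.5),.082,c)[1].round(4))
E
python3 chk.py pics/wrist9.png
python3 - <<'E'
from h import *
c=calibration('wrist'); q=lambda x,y:(x/2+130-.25,y/2+90-.25)
for p in((318,168),(460,167)): print('blade top',onz('w',q(*p),.0970,c).round(4))
# where would plumb edges show
for y in(.291,.299): print(y,proj('w',[.52,y,.082],c),proj('w',[.62,y,.082],c))
for y in(.311,): print('board back',proj('w',[.49,y,.012],c),proj('w',[.65,y,.012],c))
print(read_state()['clock'])
E
```

```text
190 151 168 168.79 [0.5118 0.2905] outer 0.2988
215 146 168 168.72 [0.5233 0.2905] outer 0.301
240 146 168 168.75 [0.5348 0.2904] outer 0.3009
260 146 169 169.0 [0.5439 0.2903] outer 0.3009
385 147 169 169.23 [0.6014 0.2899] outer 0.3002
410 147 169 169.41 [0.6129 0.2898] outer 0.3002
440 153 169 169.44 [0.6267 0.2897] outer 0.2974
460 153 169 169.48 [0.636  0.2896] outer 0.2974
blade top [0.5588 0.2904 0.097 ]
blade top [0.5879 0.2905 0.097 ]
0.291 [207.7024892  167.64982603] [425.61575936 166.70175076]
0.299 [205.91665331 150.01524098] [427.04249533 149.07950098]
board back [199.87089738 123.81762193] [437.20381612 122.855273  ]
8.05
```

The wall's top inner edge (rows 168.7–169.5) lies at y≈0.290, the same as the blade's top edge and the corner, so it is about plumb. The tool has tipped 0.3° under load. I'll correct that and press down and in a little more.

drive_tool --moves '[[255,[0.001,0,-0.0005],[0,0.15,0]],[255,[0.0005,0,-0.0005],[0,0.15,0]],[255,[0,0,0],[0,0,0]]]'

```text
clock: 8.3
eef_pos: [0.5725, 0.2403, 0.0512]
tcp_rot: [0.501, 0.498, -0.501, 0.5]
ft_force: [-2.4, -12.0, 13.4]
finger_gap: 0.026
```

drive_tool --moves '[[255,[0.0005,0,-0.001],[0,0,0]],[255,[0,0,0],[0,0,0]],[255,[0,0,0],[0,0,0]]]'

```text
clock: 8.55
eef_pos: [0.5726, 0.2403, 0.0512]
tcp_rot: [-0.501, -0.497, 0.502, -0.5]
ft_force: [-4.3, -16.5, 14.3]
finger_gap: 0.0259
```

```bash
python3 - <<'E'
from h import *
s=read_state();print(s['clock'],s['eef_pos'],Ro.from_quat(s['tcp_rot']).as_matrix().round(4).tolist(),s['ft_force'],s['ft_torque'],s['finger_gap'])
snap('wrist','w10')
a=cv2.imread('pics/w10.png');cv2.imwrite('pics/w10c.png',cv2.resize(a[90:290,130:510],None,fx=2,fy=2,interpolation=cv2.INTER_CUBIC))
E
python3 chk.py pics/w10.png
```

```text
8.55 [0.57256323 0.24030525 0.05120626] [[0.0022, 1.0, -0.0051], [-0.0032, -0.0051, -1.0], [-1.0, 0.0022, 0.0032]] [ -4.3408589  -16.49666929  14.34134877] [-2.57756957  0.74339368 -0.03308746] 0.02587437310971923
190 152 168 168.76 [0.5119 0.2905] outer 0.2983
215 146 169 169.0 [0.5233 0.2903] outer 0.301
240 146 169 169.02 [0.5348 0.2903] outer 0.3009
260 152 169 168.98 [0.544  0.2903] outer 0.2982
385 147 169 169.22 [0.6014 0.2899] outer 0.3002
410 147 169 169.43 [0.613  0.2897] outer 0.3001
440 153 169 169.44 [0.6268 0.2896] outer 0.2974
460 153 169 169.45 [0.636  0.2896] outer 0.2973
```

View pics/w10c.png

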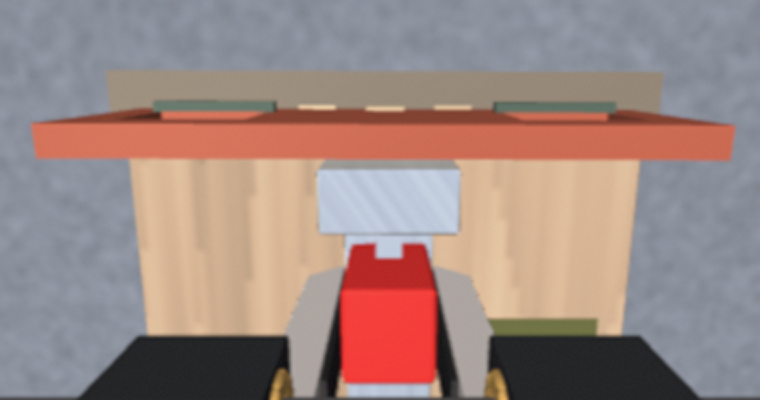

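drive_tool --moves '[[255,[0,0,0],[0,0.2,0]],[255,[0,0,0],[0,0,0]],[255,[0,0,0],[0,0,0]],[255,[0,0,0],[0,0,0]],[255,[0,0,0],[0,0,0]],[255,[0,0,0],[0,0,0]]]'

```text
clock: 9.1
eef_pos: [0.5726, 0.2403, 0.0512]
tcp_rot: [0.502, 0.498, -0.501, 0.499]
ft_force: [-4.0, -14.0, 14.2]
finger_gap: 0.0257
```

```bash
python3 - <<'E'
from h import *
s=read_state();print(s['clock'],s['eef_pos'],Ro.from_quat(s['tcp_rot']).as_matrix().round(4).tolist(),s['ft_force'],s['ft_torque'],s['finger_gap'])
snap('wrist','w11');snap('scene','c11')
a=cv2.imread('pics/c11.png');cv2.imwrite('pics/c11c.png',cv2.resize(a[90:210,340:460],None,fx=5,fy=5,interpolation=cv2.INTER_CUBIC))
E
python3 chk.py pics/w11.png
```

```text
9.1 [0.57256433 0.24030528 0.05119174] [[0.0023, 1.0, -0.0049], [0.0, -0.0049, -1.0], [-1.0, 0.0023, -0.0001]] [ -3.99555611 -14.03666004  14.18516572] [-2.9085909   0.73680213 -0.00923315] 0.025696581970421583
190 151 168 168.5 [0.5118 0.2905] outer 0.2987
215 146 168 168.68 [0.5233 0.2904] outer 0.3009
240 146 168 168.7 [0.5348 0.2903] outer 0.3008
260 152 168 168.71 [0.544  0.2903] outer 0.2981
385 147 169 169.19 [0.6015 0.2898] outer 0.3001
410 147 169 169.19 [0.613  0.2897] outer 0.3
440 152 169 169.18 [0.6268 0.2897] outer 0.2977
460 153 169 169.31 [0.6361 0.2896] outer 0.2973
```

View pics/c11c.png

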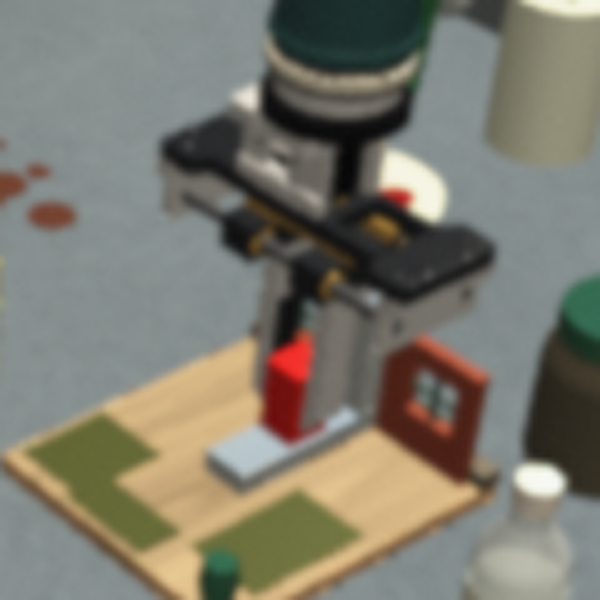

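The scene picture shows the foot flat on the board, about (280,450) in the crop, and the wall upright behind the blade. The tool is plumb and the pose is stable. Handing in.

```bash
python3 -c "
from rig import *
print(finish_job()); s=read_state(); print(s['clock'],s['eef_pos'],s['ft_force'],s['finger_gap'])"
```

```text
the job is handed in; nothing more can be done
None
the job is handed in; nothing more can be done
```

I took the red-gripped square out of the caddy and pressed it into the corner between baseboard and wall. I handed the job in at about 9.2 s with the square still gripped and pressing.

Last checks before hand-in:
- **Seated in the corner:** adding push raised the forces to about 14 N into the wall and 14 N down onto the board. The square moved no further in either direction, and the pose held steady for the last half second.
- **Grip:** the finger gap stayed at 25.7 mm on the 26 mm grip.
- **Plumb:** the tool's lean towards or away from the wall is zero to about 0.01°. The wall's top inner edge measured at y = 0.2896–0.2905 m. The blade top was at 0.2904–0.2905 m just before the last small press. The wall is therefore within about 0.5° of plumb, as far as the cameras can tell.

Some readings were slightly off:
- The corner came out at y = 0.291 m from the first view and about 0.290 m from the last. That is within the 2 mm calibration.
- A sideways force of about 4 N and a sideways tilt of about 0.13° remained.
- The state could not be read after hand-in, so I have no check of the final second.

The square touched only the board and wall after leaving the caddy. I saw nothing else move in the pictures.

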